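# Swap relay modules under emergency stop and set the selector

## Task

First press the red mushroom emergency stop down until it latches, then clear the burnt red-topped module out of the rack into the blue scrap tray and stand every spare green-topped module on the bench upright and fully down in a free bay of its own, leaving the good module in the rack where it is. With the modules in and the stop still down, turn the selector dial clockwise, click by click, to position 4 (the green mark; position 0 is the anticlockwise end stop at the white mark). Last, twist the mushroom head clockwise and let it go so that it springs up again; do not disturb the multimeter, screwdriver or tape.

Things in the scene. Friction and masses are not known exactly. Their poses are not given: they have to be found in the camera images.
- console: Grey control box fixed to the bench, 260 (x) x 150 (y) x 70 (z) mm, origin at the centre of its underside. On its flat top: the selector dial 65 mm to its -x side, and the mushroom stop 65 mm to its +x side, both on its centre line. It may stand on either side of the bench.
- dial_grip (a point): Middle of the selector dial's upright black grip bar, on the turning axis, 34 mm above the box's top. The bar is 16 mm thick, 56 mm long and stands 11 to 45 mm above the box's top on a disc of radius 26 mm; a white line marks its pointer end. This point turns with the dial; its own +y axis points to the pointer end along the bar.
- dial (a joint): Selector angle in rad, growing clockwise seen from above. 0 is position 0, at its anticlockwise end stop (pointer along the console's +y, at the long white mark); a spring detent clicks every 0.524 rad (30 degrees) up to position 6. Position 4 is 2.094 rad, at the long green mark. The detent needs about 0.07 N m to pass and pulls into the nearest position when let go.
- estop_top (a point): Centre of the top of the red mushroom button, 47 mm above the box's top when up, about 37 mm when latched down. Head: upright cylinder of radius 20 mm, 20 mm tall, above a yellow plate of radius 32 mm and height 4 mm. Pressed down about 11 mm (12.5 mm at the stop; it takes about 10 N) it latches and stays down; gripped round its head and twisted 0.7 to 0.95 rad clockwise from above it unlatches (end stop at 1.0 rad), pops up once let go, and turns itself back.
- estop (a joint): How far the mushroom is down, in m: 0 is up, about 0.010 is latched down, 0.0125 its lowest.
- estop_twist (a joint): Twist of the mushroom head in rad, clockwise from above; sprung back to 0.
- rack: Grey open rack fixed to the bench, 66 (x) x 222 (y) x 24 (z) mm, walls and partitions 6 mm, floor 6 mm thick, origin at the centre of its underside. Four bays in a row along its y, each 54 (x) x 48 (y) mm and 18 mm deep, 54 mm apart. A module fits upright with its 44 mm width along the rack's x.
- tray: Blue open scrap tray fixed to the bench, 190 x 190 x 45 mm, wall and floor 5 mm, origin at the centre of its underside.
- good_mid (a point): Centre (33 mm above its foot) of the good module already in a bay: white with a green top; same shape as the spares. Stays where it is.
- burnt_mid (a point): Centre (33 mm above its foot) of the burnt module in another bay: nearly black with a red top; same shape as the spares.
- meter: Yellow multimeter 150 x 75 x 35 mm lying on the bench; bystander.
- driver: Screwdriver 200 mm long lying on the bench; bystander.
- tape: Black roll of tape, 64 mm across, 19 mm high; bystander.
- bay0 (a point): Centre of the floor of bay 0 of the rack, 6 mm above the bench (bays 0 to 3 run along the rack's +y).
- bay1 (a point): Centre of the floor of bay 1 of the rack, 6 mm above the bench (bays 0 to 3 run along the rack's +y).
- bay2 (a point): Centre of the floor of bay 2 of the rack, 6 mm above the bench (bays 0 to 3 run along the rack's +y).
- bay3 (a point): Centre of the floor of bay 3 of the rack, 6 mm above the bench (bays 0 to 3 run along the rack's +y).
- spare0_mid (a point): Centre (33 mm above its foot) of a spare plug-in relay module, upright box 44 (its x) x 40 (its y) x 66 (z) mm, 0.16 kg, bottom-heavy, flat sides; its 44 mm width can be gripped anywhere on the upper part; white with a green top, standing on the bench. May be absent.
- spare1_mid (a point): Centre (33 mm above its foot) of a spare plug-in relay module, upright box 44 (its x) x 40 (its y) x 66 (z) mm, 0.16 kg, bottom-heavy, flat sides; its 44 mm width can be gripped anywhere on the upper part; white with a green top, standing on the bench. May be absent.
- spare2_mid (a point): Centre (33 mm above its foot) of a spare plug-in relay module, upright box 44 (its x) x 40 (its y) x 66 (z) mm, 0.16 kg, bottom-heavy, flat sides; its 44 mm width can be gripped anywhere on the upper part; white with a green top, standing on the bench. May be absent.

How it is judged (in metres and radians):
On the way, in this order (a step that is already met when the one before it is completed fails the run):
1. the emergency stop is pressed and latched down (value of joint estop above 0.008 m), for 0.2 s.
2. with the stop down, the burnt module is in the tray and every spare stands in a bay of the rack (value of joint estop above 0.008 m and x of spare0_mid in the frame of rack between -0.02 and 0.02 m and y of spare0_mid in the frame of rack between -0.105 and 0.105 m and z of spare0_mid in the frame of rack between 0.03 and 0.044 m and angle between each of spare0_mid, spare1_mid, spare2_mid, good_mid's own z axis and vertical below 0.12 rad and x of spare1_mid in the frame of rack between -0.02 and 0.02 m and y of spare1_mid in the frame of rack between -0.105 and 0.105 m and z of spare1_mid in the frame of rack between 0.03 and 0.044 m and x of spare2_mid in the frame of rack between -0.02 and 0.02 m and y of spare2_mid in the frame of rack between -0.105 and 0.105 m and z of spare2_mid in the frame of rack between 0.03 and 0.044 m and x of good_mid in the frame of rack between -0.02 and 0.02 m and y of good_mid in the frame of rack between -0.105 and 0.105 m and z of good_mid in the frame of rack between 0.03 and 0.044 m and x of burnt_mid in the frame of tray between -0.09 and 0.09 m and y of burnt_mid in the frame of tray between -0.09 and 0.09 m and z of burnt_mid in the frame of tray below 0.06 m), for 0.2 s.
3. with the stop still down, the selector is at position 4 (value of joint estop above 0.008 m and value of joint dial between 1.96 and 2.23 rad), for 0.2 s.
4. the emergency stop is reset and up, with the selector still at position 4 (value of joint estop below 0.002 m and value of joint dial between 1.96 and 2.23 rad), for 0.2 s.
At the end, for the whole second after the job is handed in: Every spare and the good module stand upright (within 0.12 rad) in bays of the rack, fully down (within about 5 mm of the bay floor), the burnt module lies inside the scrap tray, the selector is at position 4 (within 0.135 rad), and the mushroom is up (within 2 mm) and turned back (within 0.15 rad) (all of step 4 and x of spare0_mid in the frame of rack between -0.02 and 0.02 m and y of spare0_mid in the frame of rack between -0.105 and 0.105 m and z of spare0_mid in the frame of rack between 0.03 and 0.044 m and angle between each of spare0_mid, spare1_mid, spare2_mid, good_mid's own z axis and vertical below 0.12 rad and x of spare1_mid in the frame of rack between -0.02 and 0.02 m and y of spare1_mid in the frame of rack between -0.105 and 0.105 m and z of spare1_mid in the frame of rack between 0.03 and 0.044 m and x of spare2_mid in the frame of rack between -0.02 and 0.02 m and y of spare2_mid in the frame of rack between -0.105 and 0.105 m and z of spare2_mid in the frame of rack between 0.03 and 0.044 m and x of good_mid in the frame of rack between -0.02 and 0.02 m and y of good_mid in the frame of rack between -0.105 and 0.105 m and z of good_mid in the frame of rack between 0.03 and 0.044 m and x of burnt_mid in the frame of tray between -0.09 and 0.09 m and y of burnt_mid in the frame of tray between -0.09 and 0.09 m and z of burnt_mid in the frame of tray below 0.06 m and value of joint estop_twist below 0.15 rad); the robot touches nothing.
It fails at once if the multimeter is moved by more than 3 cm (distance of meter from where it was at the start of the episode above 0.03 m).
It fails at once if the screwdriver is moved by more than 3 cm (distance of driver from where it was at the start of the episode above 0.03 m).
It fails at once if the tape is moved by more than 3 cm (distance of tape from where it was at the start of the episode above 0.03 m).
It fails at once if the good module is taken from its bay (moved more than 2.5 cm) (distance of good_mid from where it was at the start of the episode above 0.025 m).
Of spare0, spare1, spare2 only 2 to 3 are there at a start; the rules pass over those that are not, and their reading is None.
At some moment in a run one of spare0, spare1, spare2, burnt may be knocked a few centimetres aside while the robot is not near it.
It also fails if it takes over 208 s, if anything falls off the work surface, if the arm or the gripper's body presses on something with over 40 N, if the wrist force passes 120 N, or if a joint passes its speed limit or range.

## Robot

A 6-joint arm with a two-finger parallel gripper is mounted at the origin on the work surface. World frame = base frame: x ahead of the robot, y to its left, z up, the work surface at z = 0. Lengths are in mm, angles in degrees, forces in N, time in s.
With the tool pointing down it reaches from about 350 to 850 mm from the base axis. Payload 8.1 kg.
Tool frame: the origin (TCP) lies midway between the tips of the shut fingers; the grasp point (between the pads) lies 19 mm behind it (hold_point_z is the distance from the TCP to the grasp point, in mm); z points along the fingers, y is the direction in which the jaws open and shut (so a half turn about z gives the same grasp; the last joint's range is limited). The gripper opens to 85 mm and grips with 20 to 120 N. Pads are 22 mm wide; open, the fingers measure 114 mm over their backs; the gripper's body (76 mm by 85 mm) begins 54 mm behind the grasp point. The pads swing forward as they close: fully open they stand 13 mm farther back than shut.
Start: joints at [-71.413, 7.471, 85.268, -0, 87.261, -4.893], TCP at [239.075, -550.316, 231.292] pointing down, gripper open.
Joint ranges: [-169.43, 169.43], [-51.17, 129.36], [1.28, 143.12], [-76.62, 256.62], [0, 156.53], [-152.29, 152.29]. Speed limits (degrees/s): [136.94, 136.94, 159.86, 180, 180, 180].

## Interface

Orientations are given as [roll, pitch, yaw] about the fixed x, y, z axes, in that order (R = Rz(yaw) Ry(pitch) Rx(roll)).
In Python, from bench import sense, snapshot, camera_params, hand_in, hold_point_z gives the robot as it stands.
- The arm moves only by the tool servo_tool, never from a script. Its argument "motion" is a list of rows, each a list of 7 numbers: the finger opening in mm, from 0 to 85.4, then the shift along the tool's x, y, z in mm, then the turn, a rotation vector about the tool's x, y, z in rad. A call has 1 to 10 rows; each row shifts and turns the pose as measured when the row begins, along the tool's axes as they then stand; what a row does not reach is not made up. A row lasts 1/10 s, in which the tool goes at most 50 mm and 8.59 degrees, less where a joint would pass 70% of its speed; a pose out of reach is approached as far as the arm can. A call with a gripper value outside its range is refused whole. The fingers move at their own pace and stop on an object; "force" is the grip in N (left out, the last holds). Time passes only in rows, so rows that do not move let the fingers close. It gives the time, the measured TCP pose, the force and the opening at its end, in the units of the state.
- sense(): the state, without advancing time (a new reading comes with each control period).
- snapshot(name): name is "scene" or "top"; returns the picture (384x512x3 uint8, blue, green, red); there is no depth.
- camera_params(name): a dict with "fx", "fy", "cx", "cy" (pixels), "R" (3x3) and "t" (3): a world point X has camera coordinates R X + t. Camera axes: x right, y down, z forward; pixel columns grow to the right and rows downward; lengths in mm; the calibration is good to about 2 mm. A picture is of the moment at which its call begins. camera_params takes no time and is no camera call.
- hand_in(): hands the job in, once; it reports no verdict.
The state is a dict: "time": time; "joint_pos": joint angles; "qd": joint speeds; "joint_efforts": joint torques, N m; "tool_pos": TCP position; "tcp_rot": TCP orientation; "ft_force": force on the tool from outside, world axes, zero at the start; "wrist_torque": the same for the moment, N m; "finger_gap": finger opening in mm.
Only numpy, scipy, OpenCV 4.12 (cv2) and the standard library are available. Lean on these libraries where they do the work, as an engineer would, in place of code of your own. Each camera call takes 0.05 s, during which the arm holds its last target. There are 200 camera calls.

## Working session

There is one attempt and no reset: what is moved stays moved. The work goes in short steps, Python scripts to look and compute and a tool call to move; the robot and the scene stay as the last step left them, time stands still between calls to the robot, and variables do not carry over. Pictures are saved under pics/ and viewed, about 12 in all and at most 16, crops included, and the job is handed in when it is done.

Besides the shell and the picture viewer there is one more tool, called after ">>>" in YAML: its name, and indented under it one key for each argument. servo_tool: Moves the arm, as the interface text tells. Its arguments: {"type":"object","properties":{"motion":{"type":"array"},"force":{"type":"number"}},"required":["motion"]}

```bash
mkdir -p pics; ls; python3 - <<'E'
from bench import *
import cv2,numpy as np
for n in ("scene","top"):
    cv2.imwrite(f"pics/{n}0.png",cv2.resize(snapshot(n),(768,576),interpolation=cv2.INTER_CUBIC))
    p=camera_params(n);print(n,{k:np.round(p[k],3).tolist() for k in p})
print(sense())
E
```

```text
pics
scene {'fx': 394.543, 'fy': 394.543, 'cx': 255.849, 'cy': 190.654, 'R': [[0.576, 0.817, 0.019], [0.51, -0.341, -0.79], [-0.639, 0.465, -0.613]], 't': [-347.667, -214.641, 1331.484]}
top {'fx': 411.136, 'fy': 411.136, 'cx': 257.838, 'cy': 195.761, 'R': [[0.122, -0.992, 0.003], [-0.972, -0.121, -0.2], [0.198, 0.022, -0.98]], 't': [-62.988, 590.355, 939.48]}
{'time': 0.1, 'joint_pos': array([-7.14133706e+01,  7.51083941e+00,  8.53238654e+01, -1.56875228e-03,
        8.72643833e+01, -4.89229875e+00]), 'qd': array([ 0.06885209, -0.03659407, -0.08675155, -0.05269416,  0.01388837,
       -0.04059189]), 'joint_efforts': array([ 1.52204535e-03, -5.70948637e+01, -5.01942873e+01, -1.08820984e-04,
        7.99973641e-03, -7.62603668e-05]), 'tool_pos': array([ 238.89982496, -549.82270512,  230.34083986]), 'tcp_rot': array([-1.79901139e+02, -6.88940589e-03,  2.34789984e+01]), 'ft_force': array([-0.88855583,  0.34970827,  0.1204657 ]), 'wrist_torque': array([-0.00730877,  0.02860177, -0.04948195]), 'finger_gap': 85.27143410456654}
```

View pics/top0.png

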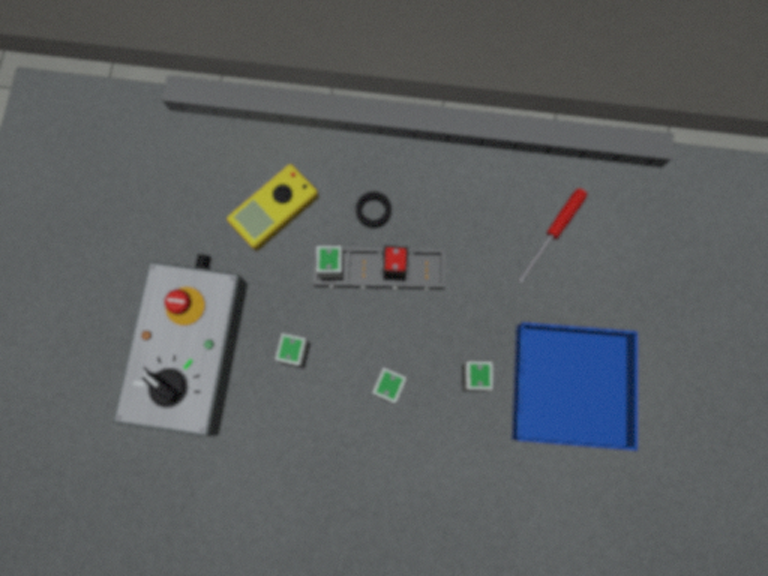

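View pics/scene0.png

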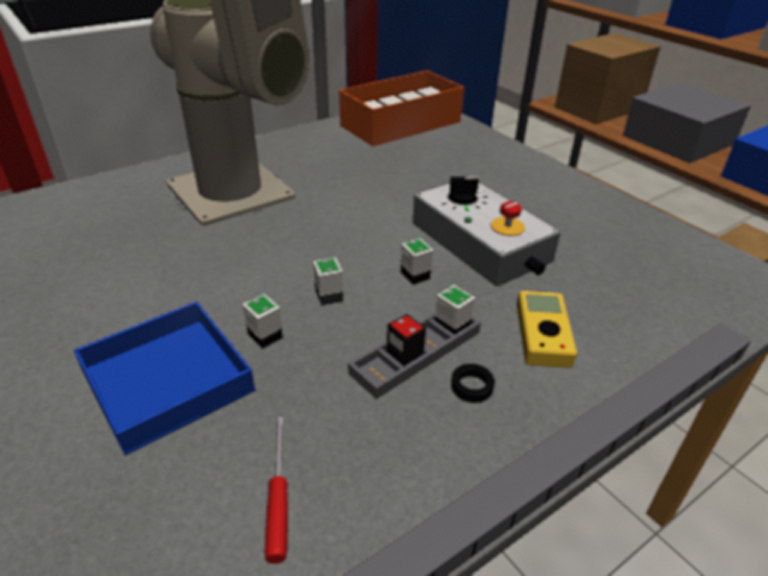

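The top view shows the console at left (mushroom at about 177,300, dial at 167,387). The rack is at the centre, with the good module at 330,258 in the leftmost bay and the burnt one at 396,260 in the third. There are three spares (291,349; 390,385; 480,375), with the tray at 576,385. I'll measure on rectified views.

```bash
cat > h.py <<'E'
from bench import *
import cv2,numpy as np
def proj(n,X):
    p=camera_params(n);c=np.asarray(X,float)@np.array(p['R']).T+p['t']
    return np.c_[p['fx']*c[:,0]/c[:,2]+p['cx'],p['fy']*c[:,1]/c[:,2]+p['cy']]
def back(n,uv,z):
    p=camera_params(n);R=np.array(p['R']);o=-R.T@p['t']
    d=np.c_[(np.array(uv)-[p['cx'],p['cy']])/[p['fx'],p['fy']],np.ones(len(uv))]@R
    return o+d*((z-o[2])/d[:,2])[:,None]
def ortho(n,img,z,x0,x1,y0,y1,s):  # row0=x1 (far), col0=y1 (left)
    W=np.float32([[x1,y1,z],[x1,y0,z],[x0,y0,z],[x0,y1,z]])
    w,h=int((y1-y0)*s),int((x1-x0)*s)
    M=cv2.getPerspectiveTransform(proj(n,W).astype(np.float32),np.float32([[0,0],[w,0],[w,h],[0,h]]))
    return cv2.warpPerspective(img,M,(w,h),flags=cv2.INTER_CUBIC)
def blobs(n,img,z,col,amin=40):
    b,g,r=[img[...,i].astype(int) for i in range(3)]
    m={'g':(g>r+40)&(g>b+40),'r':(r>g+60)&(r>b+60),'b':(b>r+50)&(b>g+30)}[col].astype(np.uint8)
    out=[]
    for c in cv2.findContours(m,cv2.RETR_EXTERNAL,cv2.CHAIN_APPROX_NONE)[0]:
        if cv2.contourArea(c)<amin: continue
        P=back(n,c[:,0,:].astype(float),z)[:,:2].astype(np.float32)
        R=cv2.minAreaRect(P); out.append([np.round(R[0],1).tolist(),np.round(R[1],1).tolist(),round(R[2],1)])
    return out
E
python3 - <<'E'
from h import *
im=snapshot("top");np.save("top.npy",im)
for c,z in (('g',66),('r',72),('b',45)): print(c,blobs("top",im,z,c))
print("rack corners guess",back("top",np.array([[314,287],[444,289],[443,253],[316,250],[150,264],[244,276],[210,434],[118,420],[185,306],[167,387]])/1.5,0).round(0).tolist())
print(back("top",np.array([[150,264],[244,276],[210,434],[118,420],[185,306]])/1.5,70).round(0).tolist())
cv2.imwrite("pics/b.png",ortho("top",im,70,330,640,80,480,2)) if 0 else None
E
```

```text
g [[[448.9, -11.1], [28.0, 31.2], 74.0], [[481.9, -150.0], [30.5, 25.9], 5.5], [[485.8, 151.1], [27.8, 31.5], 84.6], [[639.3, 112.3], [30.3, 27.0], 7.1]]
r [[[538.3, 341.3], [37.1, 35.8], 10.7], [[650.1, 3.0], [37.6, 31.7], 7.1], [[764.4, -267.9], [20.4, 95.3], 61.2]]
b [[[487.2, -307.3], [189.9, 192.5], 2.4]]
rack corners guess [[602.0, 137.0, 0.0], [626.0, -86.0, 0.0], [689.0, -77.0, 0.0], [668.0, 143.0, 0.0], [607.0, 425.0, 0.0], [606.0, 260.0, 0.0], [337.0, 270.0, 0.0], [340.0, 425.0, 0.0], [542.0, 351.0, 0.0], [403.0, 355.0, 0.0]]
[[593.0, 396.0, 70.0], [592.0, 242.0, 70.0], [341.0, 251.0, 70.0], [344.0, 395.0, 70.0], [532.0, 327.0, 70.0]]
```

```bash
python3 - <<'E'
from h import *
im=np.load("top.npy")
def grid(o,x1,y1,s,step=20):
    for i in range(0,o.shape[1],step*s): cv2.line(o,(i,0),(i,6),(0,255,255),1)
    for i in range(0,o.shape[0],step*s): cv2.line(o,(0,i),(6,i),(0,255,255),1)
    return o
a=grid(ortho("top",im,70,330,610,230,410,2),610,410,2)
b=grid(ortho("top",im,24,590,710,-110,160,2),710,160,2)
o=np.zeros((570,800,3),np.uint8);o[:a.shape[0],:a.shape[1]]=a;o[:b.shape[0],a.shape[1]+10-120+110:a.shape[1]+10-120+110+b.shape[1]][:, :800]=b[:, :800-360] if b.shape[1]+360>800 else b
c=ortho("top",im,117,500,580,300,380,4);o[245:565,362:682]=c
cv2.imwrite("pics/c.png",o)
print('good',[q for q in blobs("top",im,72,'g') if q[0][0]>600], 'mush',blobs("top",im,117,'r')[0])
E
```

```text
good [[[637.8, 111.5], [30.1, 26.9], 7.1]] mush [[531.6, 324.9], [35.3, 34.1], 10.7]
```

View pics/c.png

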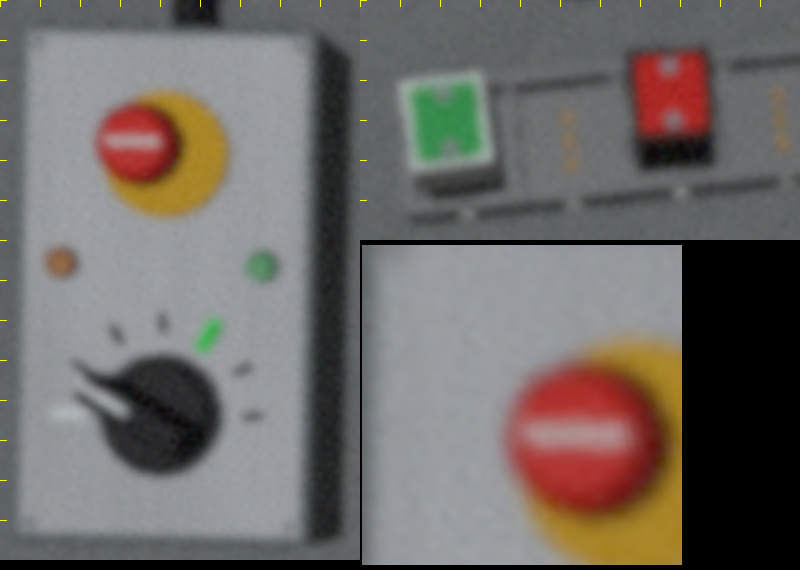

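Findings, all consistent with the stated sizes:
- Mushroom at (532, 325), and the dial at about (402, 327.5) in position 1.
- Rack yaw about 6.5°, with free bays at (644, 57) and (656, -51).
- Burnt module at (650, 3).
- Spares at (486, 151), (449, -11) and (482, -150), all with their width roughly along world x.

I'll turn the tool to yaw 90 first.

>>> servo_tool:
  motion:
    - [0,0,0,0,0,0,-0.145]
    - [0,0,0,0,0,0,-0.145]
    - [0,0,0,0,0,0,-0.145]
    - [0,0,0,0,0,0,-0.145]
    - [0,0,0,0,0,0,-0.145]
    - [0,0,0,0,0,0,-0.145]
    - [0,0,0,0,0,0,-0.145]
    - [0,0,0,0,0,0,-0.145]
  force: 40

```text
time: 0.95
tool_pos: [238.3, -548.0, 226.6]
tcp_rot: [-179.9, -0.5, 92.0]
ft_force: [0.8, 0.3, 0.6]
finger_gap: -0.0
```

```bash
cat > d.py <<'E'
import sys
from h import *
from scipy.spatial.transform import Rotation as Ro
# usage: d.py x y z yaw : remaining shift and turn in tool axes
x,y,z,w=map(float,sys.argv[1:5]);s=sense();R=Ro.from_euler('xyz',s['tcp_rot'],degrees=True)
T=Ro.from_euler('xyz',[180,0,w],degrees=True)
print('pos',s['tool_pos'].round(1),s['tcp_rot'].round(1),'F',s['ft_force'].round(1),'gap',round(s['finger_gap'],1),'t',s['time'])
d=[x,y,z]-s['tool_pos']
print('shift now',R.inv().apply(d).round(1),'shift after turn',T.inv().apply(d).round(1),'turn',(R.inv()*T).as_rotvec().round(3))
E
python3 -c "from bench import *;print(hold_point_z)"; python3 d.py 532 325 150 90
```

```text
18.700000000000003
pos [ 238.3 -548.   226.6] [-179.9   -0.5   92. ] F [0.8 0.3 0.6] gap -0.0 t 0.95
shift now [861.3 324.9  82.6] shift after turn [873.  293.7  76.6] turn [-0.002 -0.008  0.036]
```

>>> servo_tool:
  motion:
    - [0,46,15,-0.5,0,0,0.036]
    - [0,46,15,-0.5,0,0,0]
    - [0,46,15,-0.5,0,0,0]
    - [0,46,15,-0.5,0,0,0]
    - [0,46,15,-0.5,0,0,0]
    - [0,46,15,-0.5,0,0,0]
    - [0,46,15,-0.5,0,0,0]
    - [0,46,15,-0.5,0,0,0]
    - [0,46,15,-0.5,0,0,0]
    - [0,46,15,-0.5,0,0,0]

```text
time: 1.95
tool_pos: [383.9, -74.6, 230.3]
tcp_rot: [-179.7, -0.9, 89.8]
ft_force: [0.3, -0.3, -0.7]
finger_gap: 0.0
```

```bash
python3 d.py 532 325 150 90
```

```text
pos [383.9 -74.6 230.3] [-179.7   -0.9   89.8] F [ 0.3 -0.3 -0.7] gap 0.0 t 1.95
shift now [398.8 147.2  85.5] shift after turn [399.6 148.1  80.3] turn [-0.005 -0.015 -0.003]
```

>>> servo_tool:
  motion:
    - [0,44,16.4,0,0,-0.015,0]
    - [0,44,16.4,0,0,0,0]
    - [0,44,16.4,0,0,0,0]
    - [0,44,16.4,0,0,0,0]
    - [0,44,16.4,5,0,0,0]
    - [0,44,16.4,15,0,0,0]
    - [0,44,16.4,15,0,0,0]
    - [0,44,16.4,15,0,0,0]
    - [0,44,16.4,15,0,0,0]
    - [0,0,0,10,0,0,0]

```text
time: 2.95
tool_pos: [533.0, 339.6, 153.7]
tcp_rot: [180.0, 0.0, 90.2]
ft_force: [-1.3, 0.3, -0.5]
finger_gap: -0.2
```

```bash
python3 d.py 532 325 121 90
```

```text
pos [533.  339.6 153.7] [180.    0.   90.2] F [-1.3  0.3 -0.5] gap -0.2 t 2.95
shift now [-14.6  -1.   32.7] shift after turn [-14.6  -1.   32.7] turn [0.    0.001 0.003]
```

>>> servo_tool:
  motion:
    - [0,-8,-1,0,0,0,0]
    - [0,-6,0,10,0,0,0]
    - [0,-1,0,10,0,0,0]
    - [0,0,0,8,0,0,0]
    - [0,0,0,4,0,0,0]
    - [0,0,0,0,0,0,0]

```text
time: 3.55
tool_pos: [530.8, 319.1, 118.7]
tcp_rot: [-179.9, 0.2, 90.0]
ft_force: [-1.0, 0.1, -0.4]
finger_gap: 0.3
```

```bash
python3 d.py 532 325 108 90
```

```text
pos [530.8 319.1 118.7] [-179.9    0.2   90. ] F [-1.   0.1 -0.4] gap 0.3 t 3.55
shift now [ 5.9  1.2 10.7] shift after turn [ 5.9  1.2 10.7] turn [-0.001  0.003  0.001]
```

>>> servo_tool:
  motion:
    - [0,5,1,0,0,0,0]
    - [0,0,0,4,0,0,0]
    - [0,0,0,4,0,0,0]
    - [0,0,0,4,0,0,0]
    - [0,0,0,4,0,0,0]

```text
time: 4.05
tool_pos: [534.5, 325.7, 109.4]
tcp_rot: [179.7, -0.0, 90.0]
ft_force: [-2.6, -0.3, 4.0]
finger_gap: -0.0
```

>>> servo_tool:
  motion:
    - [0,0,-1,3,0,0,0]
    - [0,0,0,3,0,0,0]
    - [0,0,0,3,0,0,0]
    - [0,0,0,2,0,0,0]

```text
time: 4.45
tool_pos: [535.3, 326.4, 103.3]
tcp_rot: [179.4, -0.1, 90.1]
ft_force: [-10.6, -5.5, 22.4]
finger_gap: -0.4
```

>>> servo_tool:
  motion:
    - [0,0,0,0,0,0,0]
    - [0,0,0,-10,0,0,0]
    - [0,0,0,-25,0,0,0]
    - [0,0,0,-30,0,0,0]
    - [85,0,0,-30,0,0,0]
    - [85,0,0,0,0,0,0]

```text
time: 5.05
tool_pos: [533.0, 326.8, 200.5]
tcp_rot: [179.7, -0.0, 90.1]
ft_force: [-0.3, -0.5, 1.0]
finger_gap: 28.6
```

```bash
python3 d.py 650 3 180 96.5; python3 - <<'E'
from h import *
im=snapshot("top");cv2.imwrite("pics/e.png",cv2.resize(im[150:300,60:260],(800,600)))
im=snapshot("scene");cv2.imwrite("pics/f.png",cv2.resize(im[90:240,240:440],(800,600),interpolation=2))
E
```

```text
pos [533.  326.8 200.5] [179.7  -0.   90.1] F [-0.3 -0.5  1. ] gap 28.6 t 5.05
shift now [-324.1  116.1   21. ] shift after turn [-335.    79.6   20.5] turn [ 0.006 -0.    -0.111]
```

View pics/f.png

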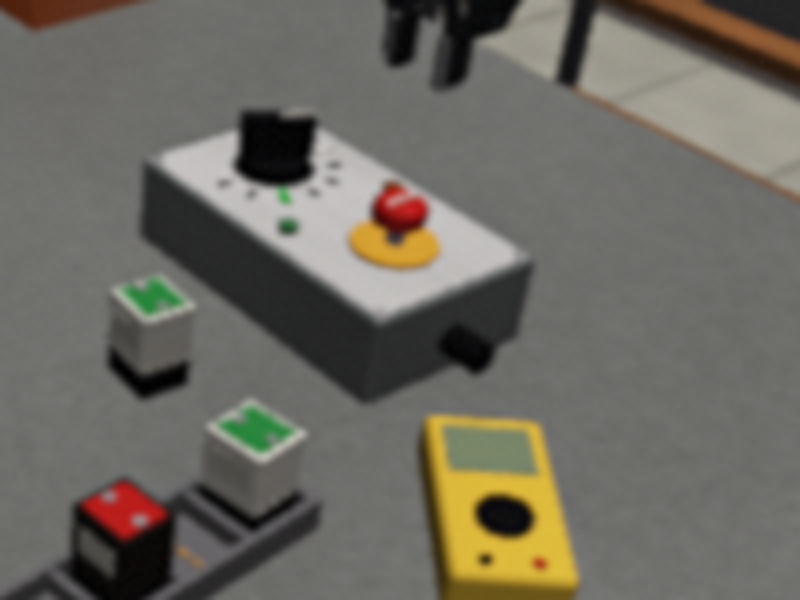

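The stop looks lower in this crop (head at 402,208). I'll check numerically against projections for the up and latched heights.

```bash
python3 - <<'E'
from h import *
im=snapshot("scene");c=im[90:240,240:440].astype(int)
m=(c[...,2]>c[...,1]+60)&(c[...,2]>c[...,0]+60)
m[:,:80]=0;m[75:]=0
ys,xs=np.where(m);print(xs.min()+240,xs.max()+240,ys.min()+90,ys.max()+90,xs.mean()+240,ys.mean()+90)
for z in (117,107,97,87): print(z,proj("scene",[[532,325,z]]).round(1))
im0=cv2.imread("pics/scene0.png");c=cv2.resize(im0,(512,384),interpolation=cv2.INTER_AREA)[90:240,240:440].astype(int)
m=(c[...,2]>c[...,1]+60)&(c[...,2]>c[...,0]+60)
m[:,:80]=0;m[75:]=0
ys,xs=np.where(m);print('before',xs.mean()+240,ys.mean()+90)
E
```

```text
334 346 136 146 339.7238095238095 141.43809523809523
117 [[339.3 136.7]]
107 [[338.8 139.9]]
97 [[338.2 143.1]]
87 [[337.7 146.2]]
before 340.4059405940594 138.6039603960396
```

>>> servo_tool:
  motion:
    - [85,-40,10,0,0,0,-0.111]
    - [85,-45,10,0,0,0,0]
    - [85,-45,10,0,0,0,0]
    - [85,-45,10,0,0,0,0]
    - [85,-45,10,0,0,0,0]
    - [85,-45,10,0,0,0,0]
    - [85,-30,10,0,0,0,0]
    - [85,-10,2,0,0,0,0]
    - [85,0,0,0,0,0,0]

```text
time: 6.1
tool_pos: [627.3, 19.5, 175.6]
tcp_rot: [-178.4, 0.1, 97.0]
ft_force: [-0.1, 0.4, 0.5]
finger_gap: 84.9
```

```bash
python3 d.py 650 3 40 96.5
```

```text
pos [627.3  19.5 175.6] [-1.784e+02  1.000e-01  9.700e+01] F [-0.1  0.4  0.5] gap 84.9 t 6.1
shift now [-18.9  24.3 135.1] shift after turn [-18.9  20.7 135.6] turn [-0.028  0.002  0.008]
```

It moved about 2.8 px, roughly 9 mm, so it is latched. Next is the descent over the burnt module.

>>> servo_tool:
  motion:
    - [85,-10,13,0,-0.028,0,0.008]
    - [85,-8,9,0,0,0,0]
    - [85,0,0,0,0,0,0]
    - [85,0,0,20,0,0,0]
    - [85,0,0,20,0,0,0]

```text
time: 6.6
tool_pos: [654.6, 8.1, 136.4]
tcp_rot: [179.6, 0.1, 96.7]
ft_force: [0.8, -1.2, -0.8]
finger_gap: 84.9
```

```bash
python3 d.py 650 3 40 96.5; python3 - <<'E'
from h import *
im=snapshot("scene");print(blobs("scene",im,72,'r'),blobs("scene",im,66,'g'))
E
```

```text
pos [654.6   8.1 136.4] [1.796e+02 1.000e-01 9.670e+01] F [ 0.8 -1.2 -0.8] gap 84.9 t 6.6
shift now [-4.4 -5.8 96.4] shift after turn [-4.6 -5.2 96.4] turn [0.007 0.001 0.004]
[[[816.7, -291.8], [21.7, 99.6], 62.2], [[650.2, 5.9], [38.9, 34.9], 4.8], [[498.5, 370.3], [34.5, 58.5], 45.9], [[-178.7, -402.8], [16.0, 118.1], 81.8], [[-733.3, -301.4], [37.1, 1225.3], 86.2]] [[[479.9, -148.3], [32.4, 29.9], 7.2], [[631.1, 119.2], [33.1, 30.5], 8.9], [[447.1, -9.2], [28.8, 31.6], 74.6]]
```

>>> servo_tool:
  motion:
    - [85,-4,-4,15,0,0,0]
    - [85,0,-1,25,0,0,0]
    - [85,0,0,25,0,0,0]
    - [85,0,0,17,0,0,0]
    - [85,0,0,8,0,0,0]
    - [85,0,0,0,0,0,0]

```text
time: 7.25
tool_pos: [649.1, 8.8, 41.6]
tcp_rot: [179.8, -0.0, 97.1]
ft_force: [-0.5, 0.3, 0.7]
finger_gap: 84.5
```

```bash
python3 d.py 650 4 40 96.5
```

```text
pos [649.1   8.8  41.6] [179.8  -0.   97.1] F [-0.5  0.3  0.7] gap 84.5 t 7.25
shift now [-4.9  0.3  1.6] shift after turn [-4.9  0.4  1.6] turn [ 0.003 -0.001  0.01 ]
```

>>> servo_tool:
  motion:
    - [85,-4,0,0,0,0,0.01]
    - [85,0,0,0,0,0,0]
    - [30,0,0,0,0,0,0]
    - [30,0,0,0,0,0,0]
    - [30,0,0,0,0,0,0]
    - [30,0,0,0,0,0,0]
    - [30,0,0,0,0,0,0]
    - [30,0,0,0,0,0,0]
  force: 40

```text
time: 8.05
tool_pos: [652.8, 4.3, 46.8]
tcp_rot: [179.4, 0.0, 96.5]
ft_force: [-1.3, -0.3, 0.6]
finger_gap: 43.2
```

>>> servo_tool:
  motion:
    - [30,0,0,-10,0,0,0]
    - [30,0,0,-20,0,0,0]
    - [30,0,0,-25,0,0,0]
    - [30,0,0,-25,0,0,0]
    - [30,0,0,-25,0,0,0]
    - [30,0,0,0,0,0,0]

```text
time: 8.65
tool_pos: [649.8, 4.5, 155.5]
tcp_rot: [179.7, -0.0, 96.5]
ft_force: [1.0, -0.1, -0.4]
finger_gap: 43.2
```

```bash
python3 d.py 487 -307 150 92.4;  python3 - <<'E'
from h import *
im=snapshot("top");print(blobs("top",im,66,'g'))
E
```

```text
pos [649.8   4.5 155.5] [179.7  -0.   96.5] F [ 1.  -0.1 -0.4] gap 43.2 t 8.65
shift now [-291.2 -196.9    4.3] shift after turn [-304.4 -175.7    5.5] turn [ 0.005 -0.001  0.071]
[[[481.9, -150.0], [30.5, 25.9], 5.5], [[640.0, 106.3], [30.3, 14.6], 8.0]]
```

>>> servo_tool:
  motion:
    - [30,-25,-17,0,0,0,0.071]
    - [30,-40,-24,0,0,0,0]
    - [30,-40,-24,0,0,0,0]
    - [30,-40,-24,0,0,0,0]
    - [30,-40,-24,0,0,0,0]
    - [30,-40,-24,0,0,0,0]
    - [30,-30,-16,0,0,0,0]
    - [30,-20,-10,0,0,0,0]
    - [30,-5,0,0,0,0,0]
    - [30,0,0,0,0,0,0]

```text
time: 9.7
tool_pos: [484.6, -287.5, 132.9]
tcp_rot: [-179.0, -0.7, 92.4]
ft_force: [-0.1, 0.4, -1.7]
finger_gap: 43.2
```

```bash
python3 d.py 487 -307 52 92.4;  python3 - <<'E'
from h import *
im=snapshot("scene");cv2.imwrite("pics/g.png",cv2.resize(im,(768,576)))
im=snapshot("top");print(blobs("top",im,66,'g'))
E
```

```text
pos [ 484.6 -287.5  132.9] [-179.    -0.7   92.4] F [-0.1  0.4 -1.7] gap 43.2 t 9.7
shift now [-20.7   3.   80.6] shift after turn [-19.6   1.6  80.9] turn [-0.018 -0.013 -0.   ]
[[[448.8, -11.3], [27.7, 31.2], 74.0], [[481.9, -150.0], [30.5, 25.9], 5.5], [[485.8, 151.4], [28.3, 31.5], 84.6], [[639.3, 112.3], [30.3, 27.0], 7.1]]
```

View pics/g.png

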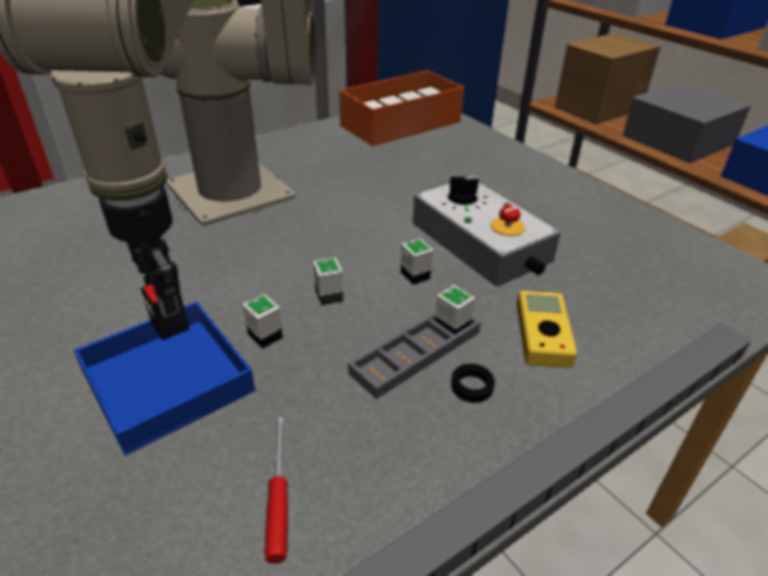

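The burnt module is held at about 160,305 over the tray, and the rack shows three free bays. Setting it down.

>>> servo_tool:
  motion:
    - [30,-12,2,10,-0.018,-0.013,0]
    - [30,-6,0,25,0,0,0]
    - [30,0,0,25,0,0,0]
    - [30,0,0,12,0,0,0]
    - [30,0,0,5,0,0,0]
    - [30,0,0,0,0,0,0]

```text
time: 10.4
tool_pos: [492.7, -297.7, 53.7]
tcp_rot: [179.8, -0.0, 93.0]
ft_force: [-0.6, -0.3, -1.6]
finger_gap: 43.5
```

>>> servo_tool:
  motion:
    - [30,0,0,5,0,0,0]
    - [30,0,0,3,0,0,0]
    - [30,0,0,0,0,0,0]
    - [85,0,0,0,0,0,0]
    - [85,0,0,0,0,0,0]
    - [85,0,0,-10,0,0,0]
    - [85,0,0,-30,0,0,0]
    - [85,0,0,-35,0,0,0]
    - [85,0,0,-20,0,0,0]
    - [85,0,0,0,0,0,0]

```text
time: 11.4
tool_pos: [495.1, -299.2, 151.9]
tcp_rot: [179.4, 0.3, 93.1]
ft_force: [1.3, 0.1, 0.4]
finger_gap: 85.0
```

```bash
python3 d.py 481 -149 140 96;  python3 - <<'E'
from h import *
im=snapshot("top");print(blobs("top",im,66,'g'),blobs("top",im,72,'r'))
E
```

```text
pos [ 495.1 -299.2  151.9] [179.4   0.3  93.1] F [1.3 0.1 0.4] gap 85.0 t 11.4
shift now [150.8  -6.2  11. ] shift after turn [150.9   1.7  11.9] turn [ 0.01   0.005 -0.051]
[[[448.8, -11.3], [27.7, 31.2], 74.0], [[481.9, -150.0], [30.5, 25.9], 5.5], [[486.1, 151.4], [28.4, 32.0], 84.6], [[639.3, 112.3], [30.3, 27.0], 7.1]] [[[494.3, -297.4], [36.1, 32.8], 0.7], [[536.3, 338.5], [37.0, 35.8], 10.7], [[764.4, -267.9], [20.4, 95.3], 61.2]]
```

The burnt module is upright in the tray at (494, -297). Next is spare C.

>>> servo_tool:
  motion:
    - [85,25,0,0,0.01,0.005,-0.051]
    - [85,40,0,0,0,0,0]
    - [85,40,0,0,0,0,0]
    - [85,28,0,0,0,0,0]
    - [85,12,0,0,0,0,0]
    - [85,0,0,10,0,0,0]
    - [85,0,0,10,0,0,0]
    - [85,0,0,0,0,0,0]

```text
time: 12.25
tool_pos: [476.6, -151.3, 121.7]
tcp_rot: [-179.6, -0.2, 95.9]
ft_force: [-1.6, -0.5, 0.3]
finger_gap: 85.2
```

```bash
python3 d.py 481 -149 36 96
```

```text
pos [ 476.6 -151.3  121.7] [-179.6   -0.2   95.9] F [-1.6 -0.5  0.3] gap 85.2 t 12.25
shift now [ 1.6  5.2 85.7] shift after turn [ 1.8  4.6 85.7] turn [-0.008 -0.003 -0.001]
```

>>> servo_tool:
  motion:
    - [85,1,4,12,-0.008,0,0]
    - [85,0,0,25,0,0,0]
    - [85,0,0,25,0,0,0]
    - [85,0,0,14,0,0,0]
    - [85,0,0,6,0,0,0]
    - [85,0,0,0,0,0,0]

```text
time: 12.85
tool_pos: [480.3, -156.6, 34.7]
tcp_rot: [-179.9, -0.1, 95.5]
ft_force: [-0.5, 0.5, 0.5]
finger_gap: 84.7
```

>>> servo_tool:
  motion:
    - [85,6,1,-2,0,0,0]
    - [85,0,0,0,0,0,0]
    - [30,0,0,0,0,0,0]
    - [30,0,0,0,0,0,0]
    - [30,0,0,0,0,0,0]
    - [30,0,0,0,0,0,0]
    - [30,0,0,0,0,0,0]

```text
time: 13.55
tool_pos: [483.3, -151.7, 40.7]
tcp_rot: [179.8, 0.0, 95.5]
ft_force: [-0.3, -0.0, -2.1]
finger_gap: 43.4
```

>>> servo_tool:
  motion:
    - [30,0,0,-10,0,0,0]
    - [30,0,0,-20,0,0,0]
    - [30,0,0,-25,0,0,0]
    - [30,0,0,-25,0,0,0]
    - [30,0,0,-20,0,0,0]
    - [30,0,0,0,0,0,0]

```text
time: 14.15
tool_pos: [481.2, -151.0, 145.2]
tcp_rot: [180.0, -0.1, 95.5]
ft_force: [0.6, -0.5, -2.2]
finger_gap: 42.8
```

```bash
python3 d.py 656 -52 140 96.5; python3 - <<'E'
from h import *
a=ortho("top",snapshot("top"),24,595,705,-100,160,3);b=ortho("scene",snapshot("scene"),24,595,705,-100,160,3)
cv2.imwrite("pics/r.png",np.vstack([a[:290],b[:290]]))
E
```

```text
pos [ 481.2 -151.   145.2] [ 1.80e+02 -1.00e-01  9.55e+01] F [ 0.6 -0.5 -2.2] gap 42.8 t 14.15
shift now [ 81.9 183.4   5.4] shift after turn [ 78.6 184.9   5.2] turn [ 0.    -0.001 -0.018]
```

View pics/r.png

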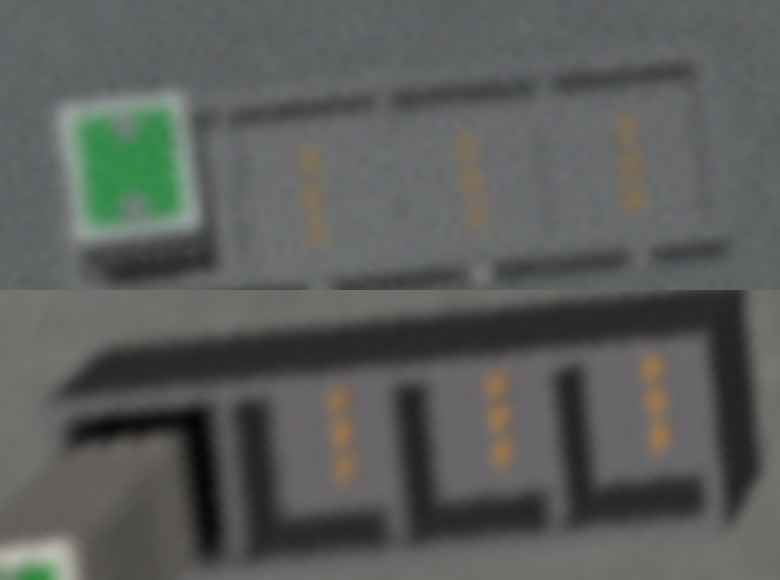

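The orange contact marks sit on the bay floors: top view (314,195), (474,182), (633,165), and in the scene half (342,147), (500,130), (656,114). I'll re-project them to z=6.

```bash
python3 - <<'E'
from h import *
for n,P in (("top",[(314,195),(474,182),(633,165)]),("scene",[(342,147),(500,130),(656,114)])):
    W=[[705-v/3,160-u/3,24] for u,v in P]
    print(n,back(n,proj(n,W),6).round(1).tolist())
E
```

```text
top [[644.3, 56.5, 6.0], [648.7, 2.2, 6.0], [654.5, -51.7, 6.0]]
scene [[641.6, 59.0, 6.0], [647.4, 4.8, 6.0], [652.9, -48.7, 6.0]]
```

>>> servo_tool:
  motion:
    - [30,15,30,0,0,0,-0.018]
    - [30,20,40,0,0,0,0]
    - [30,20,45,0,0,0,0]
    - [30,15,35,0,0,0,0]
    - [30,7,20,0,0,0,0]
    - [30,0,5,0,0,0,0]
    - [30,0,0,0,0,0,0]

```text
time: 14.95
tool_pos: [642.8, -50.0, 125.5]
tcp_rot: [-178.7, -0.5, 96.4]
ft_force: [-1.1, -0.6, -1.2]
finger_gap: 43.1
```

```bash
python3 d.py 654.5 -52 75 96.3
```

```text
pos [642.8 -50.  125.5] [-178.7   -0.5   96.4] F [-1.1 -0.6 -1.2] gap 43.1 t 14.95
shift now [-3.7 12.5 50.2] shift after turn [-3.3 11.4 50.5] turn [-0.022 -0.009  0.002]
```

>>> servo_tool:
  motion:
    - [30,-3,11,0,-0.022,-0.009,0]
    - [30,0,0,10,0,0,0]
    - [30,0,0,20,0,0,0]
    - [30,0,0,12,0,0,0]
    - [30,0,0,4,0,0,0]
    - [30,0,0,0,0,0,0]

```text
time: 15.55
tool_pos: [650.1, -55.7, 74.3]
tcp_rot: [-179.8, 0.1, 96.1]
ft_force: [0.4, 0.5, -1.3]
finger_gap: 43.1
```

```bash
python3 d.py 654.5 -52 49 96.3
```

```text
pos [650.1 -55.7  74.3] [-1.798e+02  1.000e-01  9.610e+01] F [ 0.4  0.5 -1.3] gap 43.1 t 15.55
shift now [ 3.2  4.9 25.3] shift after turn [ 3.2  4.8 25.3] turn [-0.003  0.001 -0.003]
```

>>> servo_tool:
  motion:
    - [30,3,4,0,0,0,0]
    - [30,0,0,0,0,0,0]
    - [30,0,0,4,0,0,0]
    - [30,0,0,4,0,0,0]

```text
time: 15.95
tool_pos: [655.8, -52.5, 69.0]
tcp_rot: [179.9, 0.1, 96.1]
ft_force: [-1.1, -0.5, -1.7]
finger_gap: 43.3
```

```bash
python3 d.py 654.5 -52 49 96.3
```

```text
pos [655.8 -52.5  69. ] [1.799e+02 1.000e-01 9.610e+01] F [-1.1 -0.5 -1.7] gap 43.3 t 15.95
shift now [ 0.7 -1.3 20. ] shift after turn [ 0.6 -1.3 20. ] turn [ 0.002  0.002 -0.003]
```

>>> servo_tool:
  motion:
    - [30,0,-1,4,0,0,0]
    - [30,0,0,5,0,0,0]
    - [30,0,0,5,0,0,0]
    - [30,0,0,4,0,0,0]
    - [30,0,0,2,0,0,0]

```text
time: 16.45
tool_pos: [654.6, -52.5, 46.8]
tcp_rot: [179.9, 0.1, 96.1]
ft_force: [0.1, -0.2, -1.6]
finger_gap: 43.3
```

>>> servo_tool:
  motion:
    - [30,0,0,1.5,0,0,0]
    - [30,0,0,0.5,0,0,0]
    - [85,0,0,0,0,0,0]
    - [85,0,0,0,0,0,0]
    - [85,0,0,-5,0,0,0]
    - [85,0,0,-20,0,0,0]
    - [85,0,0,-35,0,0,0]
    - [85,0,0,-30,0,0,0]
    - [85,0,0,0,0,0,0]

```text
time: 17.35
tool_pos: [654.3, -52.5, 139.5]
tcp_rot: [180.0, 0.1, 96.1]
ft_force: [0.1, -1.2, 0.9]
finger_gap: 85.2
```

```bash
python3 d.py 448 -10 130 74; python3 - <<'E'
from h import *
im=snapshot("top");print(blobs("top",im,66,'g'));im=snapshot("scene");print(blobs("scene",im,66,'g'));print(blobs("scene",im,72,'g'))
E
```

```text
pos [654.3 -52.5 139.5] [1.80e+02 1.00e-01 9.61e+01] F [ 0.1 -1.2  0.9] gap 85.2 t 17.35
shift now [  64.3 -200.6    9.4] shift after turn [ -16.  -210.     9.5] turn [0.001 0.002 0.386]
[[[485.8, 151.1], [27.8, 31.5], 84.6], [[639.3, 112.2], [30.3, 27.0], 7.1]]
[[[648.1, -45.1], [33.8, 30.4], 7.4], [[630.9, 119.1], [33.6, 30.6], 8.9], [[447.1, -9.2], [28.8, 31.6], 74.6], [[484.2, 153.8], [29.1, 31.9], 82.0]]
[[[653.3, -48.8], [33.5, 30.1], 7.4], [[636.3, 113.7], [33.2, 30.3], 8.9], [[454.4, -13.3], [28.5, 31.2], 74.6], [[491.1, 148.1], [28.8, 31.6], 82.0]]
```

>>> servo_tool:
  motion:
    - [85,0,0,0,0,0,0.14]
    - [85,0,0,0,0,0,0.14]
    - [85,0,0,0,0,0,0.1]
    - [85,-3,-40,0,0,0,0]
    - [85,-4,-45,0,0,0,0]
    - [85,-4,-45,0,0,0,0]
    - [85,-3,-40,0,0,0,0]
    - [85,0,-20,0,0,0,0]
    - [85,0,0,0,0,0,0]

```text
time: 18.35
tool_pos: [449.5, -9.1, 118.5]
tcp_rot: [-178.1, 0.4, 73.4]
ft_force: [-0.1, -0.4, 0.8]
finger_gap: 84.9
```

```bash
python3 d.py 448 -10 36 74.3
```

```text
pos [449.5  -9.1 118.5] [-178.1    0.4   73.4] F [-0.1 -0.4  0.8] gap 84.9 t 18.35
shift now [-0.8  1.5 82.5] shift after turn [-1.3 -1.2 82.5] turn [-0.033  0.006 -0.016]
```

>>> servo_tool:
  motion:
    - [85,0,0,8,-0.033,0.006,-0.016]
    - [85,0,0,25,0,0,0]
    - [85,0,0,25,0,0,0]
    - [85,0,0,14,0,0,0]
    - [85,0,0,5,0,0,0]
    - [85,0,0,0,0,0,0]

```text
time: 18.95
tool_pos: [450.5, -9.8, 35.9]
tcp_rot: [-180.0, 0.0, 74.3]
ft_force: [0.4, -0.3, -0.1]
finger_gap: 84.9
```

```bash
python3 d.py 448 -10 36 74.3
```

```text
pos [450.5  -9.8  35.9] [-180.     0.    74.3] F [ 0.4 -0.3 -0.1] gap 84.9 t 18.95
shift now [-0.8 -2.3 -0.1] shift after turn [-0.8 -2.3 -0.1] turn [-0.     0.001  0.001]
```

>>> servo_tool:
  motion:
    - [85,-0.5,-2,0,0,0,0]
    - [30,0,0,0,0,0,0]
    - [30,0,0,0,0,0,0]
    - [30,0,0,0,0,0,0]
    - [30,0,0,0,0,0,0]
    - [30,0,0,0,0,0,0]

```text
time: 19.55
tool_pos: [450.7, -10.2, 38.6]
tcp_rot: [179.8, 0.0, 74.3]
ft_force: [0.6, 0.6, -1.9]
finger_gap: 43.3
```

>>> servo_tool:
  motion:
    - [30,0,0,-10,0,0,0]
    - [30,0,0,-22,0,0,0]
    - [30,0,0,-28,0,0,0]
    - [30,0,0,-28,0,0,0]
    - [30,0,0,-20,0,0,0]
    - [30,0,0,0,0,0,-0.13]
    - [30,0,0,0,0,0,-0.14]
    - [30,0,0,0,0,0,-0.11]
    - [30,0,0,0,0,0,0]

```text
time: 20.45
tool_pos: [449.4, -9.9, 156.2]
tcp_rot: [179.7, 0.1, 96.9]
ft_force: [0.6, -0.1, -2.4]
finger_gap: 43.5
```

```bash
python3 d.py 648.5 3.5 120 96.3
```

```text
pos [449.4  -9.9 156.2] [1.797e+02 1.000e-01 9.690e+01] F [ 0.6 -0.1 -2.4] gap 43.5 t 20.45
shift now [-10.5 199.1  37.1] shift after turn [ -8.5 199.4  36.2] turn [0.004 0.002 0.01 ]
```

>>> servo_tool:
  motion:
    - [30,-2,35,0,0,0,0.01]
    - [30,-2,42,0,0,0,0]
    - [30,-2,45,0,0,0,0]
    - [30,-2,40,0,0,0,0]
    - [30,0,25,0,0,0,0]
    - [30,0,8,0,0,0,0]
    - [30,0,0,0,0,0,0]

```text
time: 21.15
tool_pos: [649.3, 3.3, 156.4]
tcp_rot: [179.9, 0.1, 94.8]
ft_force: [-0.4, 0.4, -2.6]
finger_gap: 43.3
```

```bash
python3 d.py 648.5 3.5 73 96.3
```

```text
pos [649.3   3.3 156.4] [1.799e+02 1.000e-01 9.480e+01] F [-0.4  0.4 -2.6] gap 43.3 t 21.15
shift now [ 0.3 -1.  83.4] shift after turn [ 0.2 -0.8 83.4] turn [ 0.002  0.001 -0.026]
```

>>> servo_tool:
  motion:
    - [30,0,-1,10,0,0,-0.026]
    - [30,0,0,25,0,0,0]
    - [30,0,0,25,0,0,0]
    - [30,0,0,14,0,0,0]
    - [30,0,0,4,0,0,0]
    - [30,0,0,0,0,0,0]

```text
time: 21.75
tool_pos: [644.3, 2.9, 74.7]
tcp_rot: [-180.0, 0.1, 96.2]
ft_force: [-0.3, 0.5, -2.0]
finger_gap: 43.6
```

```bash
python3 d.py 648.5 3.5 46 96.3
```

```text
pos [644.3   2.9  74.7] [-1.80e+02  1.00e-01  9.62e+01] F [-0.3  0.5 -2. ] gap 43.6 t 21.75
shift now [ 0.2  4.2 28.7] shift after turn [ 0.1  4.2 28.7] turn [-0.     0.001 -0.002]
```

>>> servo_tool:
  motion:
    - [30,0,4,0,0,0,0]
    - [30,0,0,3,0,0,0]
    - [30,0,0,4,0,0,0]
    - [30,0,0,0,0,0,0]

```text
time: 22.15
tool_pos: [650.8, 3.1, 71.1]
tcp_rot: [179.7, 0.1, 96.2]
ft_force: [-0.4, -0.0, -1.6]
finger_gap: 43.4
```

>>> servo_tool:
  motion:
    - [30,0,-1.5,5,0,0,0]
    - [30,0,0,6,0,0,0]
    - [30,0,0,6,0,0,0]
    - [30,0,0,5,0,0,0]
    - [30,0,0,2,0,0,0]
    - [30,0,0,0,0,0,0]

```text
time: 22.75
tool_pos: [649.3, 3.0, 44.9]
tcp_rot: [179.7, 0.1, 96.2]
ft_force: [0.3, 0.5, -2.1]
finger_gap: 43.6
```

>>> servo_tool:
  motion:
    - [30,0,0,1.5,0,0,0]
    - [30,0,0,0.5,0,0,0]
    - [85,0,0,0,0,0,0]
    - [85,0,0,0,0,0,0]
    - [85,0,0,-5,0,0,0]
    - [85,0,0,-20,0,0,0]
    - [85,0,0,-35,0,0,0]
    - [85,0,0,-30,0,0,0]
    - [85,0,0,0,0,0,0]

```text
time: 23.65
tool_pos: [649.7, 3.0, 138.8]
tcp_rot: [179.6, 0.2, 96.2]
ft_force: [1.2, -0.1, 1.6]
finger_gap: 85.1
```

```bash
python3 d.py 485.5 152 130 84; python3 - <<'E'
from h import *
im=snapshot("top");print(blobs("top",im,66,'g'));im=snapshot("scene");print(blobs("scene",im,66,'g'));print(blobs("scene",im,72,'g'))
E
```

```text
pos [649.7   3.  138.8] [179.6   0.2  96.2] F [ 1.2 -0.1  1.6] gap 85.1 t 23.65
shift now [ 165.9 -147.2    7.3] shift after turn [ 131.  -178.8    8.8] turn [0.007 0.002 0.213]
[[[655.1, -45.6], [27.8, 12.2], 6.4]]
[[[648.1, -45.1], [33.8, 30.4], 7.4], [[644.4, 7.8], [33.3, 30.1], 7.4], [[631.1, 119.2], [33.6, 30.1], 7.4]]
[[[653.3, -48.8], [33.5, 30.1], 7.4], [[649.6, 3.5], [33.0, 29.8], 7.4], [[636.5, 113.8], [33.3, 29.8], 7.4]]
```

B is in its bay at (649.6, 3.5). Spare A isn't visible, either hidden by the arm or knocked, so I'll move clear before approaching it.

>>> servo_tool:
  motion:
    - [85,0,0,0,0.007,0,0.11]
    - [85,0,0,0,0,0,0.105]
    - [85,-10,-35,0,0,0,0]
    - [85,-10,-40,0,0,0,0]
    - [85,-10,-40,0,0,0,0]
    - [85,-10,-30,-5,0,0,0]
    - [85,0,0,0,0,0,0]

```text
time: 24.45
tool_pos: [486.4, -19.5, 126.8]
tcp_rot: [-178.5, 0.2, 83.4]
ft_force: [1.0, -0.1, 0.0]
finger_gap: 85.1
```

```bash
python3 d.py 485.5 152 130 84; python3 - <<'E'
from h import *
im=snapshot("top");print(blobs("top",im,66,'g'));im=snapshot("scene");print(blobs("scene",im,66,'g'))
E
```

```text
pos [486.4 -19.5 126.8] [-178.5    0.2   83.4] F [ 1.  -0.1  0. ] gap 85.1 t 24.45
shift now [170.3 -20.7  -3.1] shift after turn [170.5 -18.8  -3.2] turn [-0.027  0.003 -0.011]
[[[485.8, 151.4], [28.4, 31.5], 84.6], [[639.3, 112.3], [30.3, 27.0], 7.1]]
[[[648.0, -45.1], [33.4, 30.7], 6.1], [[644.4, 7.8], [33.3, 30.1], 7.4], [[630.9, 119.2], [33.6, 30.4], 8.5], [[484.8, 153.9], [29.1, 32.9], 83.1]]
```

>>> servo_tool:
  motion:
    - [85,30,-4,0,-0.027,0,-0.011]
    - [85,42,-4,0,0,0,0]
    - [85,42,-4,0,0,0,0]
    - [85,30,-4,0,0,0,0]
    - [85,15,-2,0,0,0,0]
    - [85,0,0,0,0,0,0]
    - [85,0,0,0,0,0,0]

```text
time: 25.25
tool_pos: [493.7, 148.0, 124.3]
tcp_rot: [179.8, 0.1, 84.0]
ft_force: [-0.3, -0.6, 0.5]
finger_gap: 85.1
```

```bash
python3 d.py 485.5 152.2 36 84
```

```text
pos [493.7 148.  124.3] [1.798e+02 1.000e-01 8.400e+01] F [-0.3 -0.6  0.5] gap 85.1 t 25.25
shift now [ 3.5 -9.  88.3] shift after turn [ 3.3 -8.6 88.3] turn [ 0.004  0.002 -0.   ]
```

>>> servo_tool:
  motion:
    - [85,3,-7,5,0,0,0]
    - [85,0,0,22,0,0,0]
    - [85,0,0,25,0,0,0]
    - [85,0,0,20,0,0,0]
    - [85,0,0,8,0,0,0]
    - [85,0,0,0,0,0,0]
    - [85,0,0,0,0,0,0]

```text
time: 25.95
tool_pos: [487.5, 147.6, 40.7]
tcp_rot: [179.8, 0.1, 83.6]
ft_force: [1.0, -0.1, 1.1]
finger_gap: 84.7
```

```bash
python3 d.py 485.5 152.2 36 84
```

```text
pos [487.5 147.6  40.7] [1.798e+02 1.000e-01 8.360e+01] F [ 1.  -0.1  1.1] gap 84.7 t 25.95
shift now [ 4.4 -2.5  4.7] shift after turn [ 4.4 -2.4  4.7] turn [ 0.004  0.003 -0.007]
```

>>> servo_tool:
  motion:
    - [85,4,-2,2,0,0,0]
    - [85,0,0,0,0,0,0]
    - [30,0,0,0,0,0,0]
    - [30,0,0,0,0,0,0]
    - [30,0,0,0,0,0,0]
    - [30,0,0,0,0,0,0]
    - [30,0,0,0,0,0,0]

```text
time: 26.65
tool_pos: [488.6, 152.8, 42.5]
tcp_rot: [179.4, 0.0, 83.6]
ft_force: [0.4, -0.0, -2.1]
finger_gap: 43.1
```

>>> servo_tool:
  motion:
    - [30,0,0,-10,0,0,0]
    - [30,0,0,-25,0,0,0]
    - [30,0,0,-30,0,0,0]
    - [30,0,0,-30,0,0,0]
    - [30,0,0,-25,0,0,0]
    - [30,0,0,0,0,0,-0.11]
    - [30,0,0,0,0,0,-0.11]
    - [30,0,0,0,0,0,0]

```text
time: 27.45
tool_pos: [485.7, 152.4, 170.4]
tcp_rot: [179.6, 0.2, 96.6]
ft_force: [0.6, -0.2, -1.8]
finger_gap: 43.4
```

```bash
python3 d.py 643.5 57.5 150 96.3; python3 - <<'E'
from h import *
im=snapshot("top");print(blobs("top",im,72,'g'),blobs("top",im,72,'r'))
E
```

```text
pos [485.7 152.4 170.4] [179.6   0.2  96.6] F [ 0.6 -0.2 -1.8] gap 43.4 t 27.45
shift now [-112.3  145.7   21.8] shift after turn [-111.7  146.4   20.4] turn [0.008 0.003 0.005]
[[[655.4, -50.2], [30.1, 26.9], 7.1], [[651.6, 0.8], [30.1, 26.8], 7.0], [[637.8, 111.7], [30.5, 26.7], 8.0]] [[[494.2, -296.9], [36.7, 32.6], 3.4], [[764.4, -267.9], [20.7, 95.3], 60.7]]
```

>>> servo_tool:
  motion:
    - [30,-20,26,0,0,0,0]
    - [30,-25,33,0,0,0,0]
    - [30,-25,33,0,0,0,0]
    - [30,-22,28,0,0,0,0]
    - [30,-14,18,0,0,0,0]
    - [30,-6,7,0,0,0,0]
    - [30,0,0,0,0,0,0]
    - [30,0,0,0,0,0,0]

```text
time: 28.3
tool_pos: [642.9, 53.4, 167.5]
tcp_rot: [-179.9, 0.1, 95.1]
ft_force: [0.4, 0.2, -0.6]
finger_gap: 43.4
```

```bash
python3 d.py 644 57 77 96.3
```

```text
pos [642.9  53.4 167.5] [-1.799e+02  1.000e-01  9.510e+01] F [ 0.4  0.2 -0.6] gap 43.4 t 28.3
shift now [ 3.6  1.5 90.5] shift after turn [ 3.4  1.4 90.5] turn [-0.001  0.002 -0.022]
```

>>> servo_tool:
  motion:
    - [30,3.4,3,0,0,0,-0.022]
    - [30,0,0,10,0,0,0]
    - [30,0,0,18,0,0,0]
    - [30,0,0,10,0,0,0]
    - [30,0,0,0,0,0,0]

```text
time: 28.8
tool_pos: [642.9, 61.3, 127.6]
tcp_rot: [-179.9, 0.0, 96.6]
ft_force: [-0.6, 0.9, -1.7]
finger_gap: 43.1
```

```bash
python3 d.py 644 57 77 96.3
```

```text
pos [642.9  61.3 127.6] [-179.9    0.    96.6] F [-0.6  0.9 -1.7] gap 43.1 t 28.8
shift now [-4.3  0.7 50.6] shift after turn [-4.4  0.7 50.6] turn [-0.002  0.001  0.006]
```

>>> servo_tool:
  motion:
    - [30,-3.5,0,0,0,0,0.006]
    - [30,0,0,8,0,0,0]
    - [30,0,0,15,0,0,0]
    - [30,0,0,15,0,0,0]
    - [30,0,0,8,0,0,0]
    - [30,0,0,0,0,0,0]

```text
time: 29.4
tool_pos: [643.1, 57.7, 78.2]
tcp_rot: [-179.9, 0.1, 96.3]
ft_force: [-0.4, -0.5, -1.3]
finger_gap: 43.3
```

```bash
python3 d.py 644 57 48.5 96.3
```

```text
pos [643.1  57.7  78.2] [-1.799e+02  1.000e-01  9.630e+01] F [-0.4 -0.5 -1.3] gap 43.3 t 29.4
shift now [-0.8  0.8 29.7] shift after turn [-0.8  0.8 29.7] turn [-0.001  0.001 -0.001]
```

>>> servo_tool:
  motion:
    - [30,-0.8,0.8,4,0,0,0]
    - [30,0,0,6,0,0,0]
    - [30,0,0,7,0,0,0]
    - [30,0,0,6,0,0,0]
    - [30,0,0,3,0,0,0]
    - [30,0,0,2,0,0,0]
    - [30,0,0,0,0,0,0]

```text
time: 30.1
tool_pos: [645.0, 56.9, 48.8]
tcp_rot: [180.0, 0.1, 96.3]
ft_force: [0.7, -0.8, -1.8]
finger_gap: 43.2
```

>>> servo_tool:
  motion:
    - [30,0,0,1.5,0,0,0]
    - [30,0,0,0.5,0,0,0]
    - [85,0,0,0,0,0,0]
    - [85,0,0,0,0,0,0]
    - [85,0,0,-5,0,0,0]
    - [85,0,0,-20,0,0,0]
    - [85,0,0,-35,0,0,0]
    - [85,0,0,-35,0,0,0]
    - [85,0,0,-25,0,0,0]
    - [85,0,0,0,0,0,0]

```text
time: 31.1
tool_pos: [645.0, 57.0, 174.0]
tcp_rot: [179.9, 0.1, 96.3]
ft_force: [0.0, -0.1, 0.9]
finger_gap: 85.4
```

```bash
python3 d.py 402 327.5 180 239; python3 - <<'E'
from h import *
im=snapshot("top");print(blobs("top",im,72,'g'));im=snapshot("scene");print(blobs("scene",im,72,'g'))
cv2.imwrite("pics/s.png",cv2.resize(im,(768,576)))
E
```

```text
pos [645.  57. 174.] [1.799e+02 1.000e-01 9.630e+01] F [ 0.  -0.1  0.9] gap 85.4 t 31.1
shift now [ 295.3 -212.1   -6.7] shift after turn [-106.7  347.6   -6. ] turn [-1.000e-03  2.000e-03 -2.491e+00]
[[[654.3, -51.4], [27.8, 24.3], 6.4], [[637.8, 111.5], [30.1, 26.9], 7.1]]
[[[653.3, -48.8], [33.5, 30.1], 7.4], [[649.6, 3.5], [33.0, 29.8], 7.4], [[644.4, 57.9], [32.5, 30.2], 7.3], [[636.3, 113.8], [33.2, 30.1], 8.5]]
```

View pics/s.png

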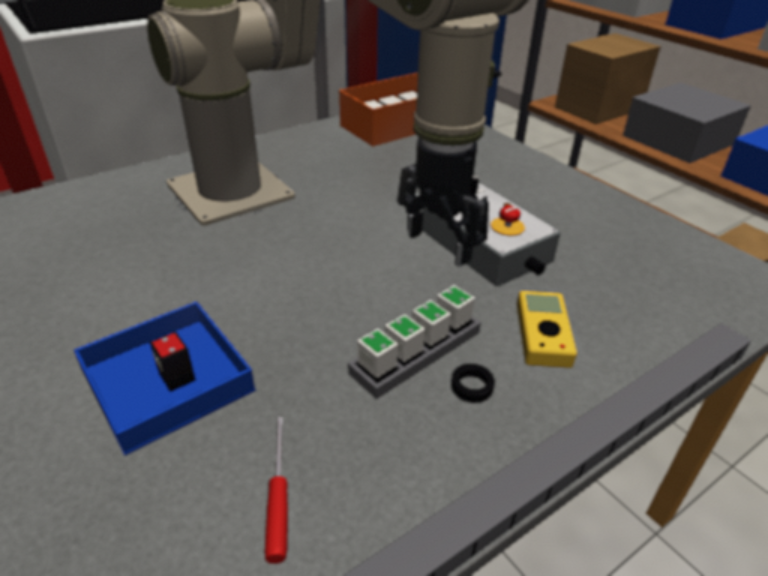

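All four modules stand level in the rack, the burnt one is in the tray, and the stop is still down. Next is the dial.

>>> servo_tool:
  motion:
    - [85,30,-21,0,0,0,0]
    - [85,40,-29,0,0,0,0]
    - [85,42,-30,0,0,0,0]
    - [85,42,-30,0,0,0,0]
    - [85,40,-29,0,0,0,0]
    - [85,35,-26,0,0,0,0]
    - [85,25,-18,0,0,0,0]
    - [85,12,-8,0,0,0,0]
    - [85,0,0,0,0,0,0]

```text
time: 32.1
tool_pos: [411.2, 299.8, 152.1]
tcp_rot: [-178.3, 0.4, 96.1]
ft_force: [0.1, -0.2, -0.2]
finger_gap: 85.0
```

>>> servo_tool:
  motion:
    - [85,0,0,0,0,0,-0.14]
    - [85,0,0,0,0,0,-0.145]
    - [85,0,0,0,0,0,-0.145]
    - [85,0,0,0,0,0,-0.145]
    - [85,0,0,0,0,0,-0.145]
    - [85,0,0,0,0,0,-0.145]
    - [85,0,0,0,0,0,-0.145]
    - [85,0,0,0,0,0,-0.145]
    - [85,0,0,0,0,0,-0.145]
    - [85,0,0,0,0,0,-0.145]

```text
time: 33.1
tool_pos: [408.3, 289.2, 136.3]
tcp_rot: [-178.7, -2.8, -178.5]
ft_force: [0.6, 0.2, 0.2]
finger_gap: 84.8
```

```bash
python3 d.py 402 327.5 150 239
```

```text
pos [408.3 289.2 136.3] [-178.7   -2.8 -178.5] F [0.6 0.2 0.2] gap 84.8 t 33.1
shift now [  6.   38.1 -14.3] shift after turn [-29.5  25.1 -13.7] turn [ 0.003 -0.056 -1.002]
```

>>> servo_tool:
  motion:
    - [85,0,0,-8,0,-0.05,-0.13]
    - [85,0,0,-5,0,0,-0.145]
    - [85,0,0,-2,0,0,-0.145]
    - [85,0,0,-2,0,0,-0.145]
    - [85,0,0,-2,0,0,-0.145]
    - [85,0,0,-2,0,0,-0.145]
    - [85,0,0,-2,0,0,-0.12]
    - [85,0,0,0,0,0,0]
    - [85,0,0,0,0,0,0]

```text
time: 34.0
tool_pos: [407.8, 279.2, 146.8]
tcp_rot: [-179.7, -2.0, -120.7]
ft_force: [-0.3, 1.0, 0.2]
finger_gap: 85.2
```

```bash
python3 d.py 402 327.5 145 239
```

```text
pos [407.8 279.2 146.8] [-179.7   -2.  -120.7] F [-0.3  1.   0.2] gap 85.2 t 34.0
shift now [-38.6  29.7   0.3] shift after turn [-38.4  29.9   1.8] turn [-0.005 -0.034  0.005]
```

>>> servo_tool:
  motion:
    - [85,-18,14,0,-0.005,-0.034,0]
    - [85,-14,11,0,0,0,0]
    - [85,-5,4,0,0,0,0]
    - [85,0,0,0,0,0,0]

```text
time: 34.4
tool_pos: [401.2, 327.8, 143.9]
tcp_rot: [179.9, 0.1, -121.4]
ft_force: [0.5, -0.6, -0.7]
finger_gap: 85.0
```

```bash
python3 - <<'E'
from h import *
f=lambda u,v,z:back("top",proj("top",[[610-v/2,410-u/2,70]]),z).round(1)
print('disc',f(160,415,79),'plate',f(166,153,74),'bar ends',f(80,365,113),f(205,452,113),'latched mush',blobs("top",snapshot("top"),107,'r'))
E
python3 d.py 402 327.5 120 239
```

```text
disc [[402.4 326.8  79. ]] plate [[532.9 325.6  74. ]] bar ends [[426.1 353.  113. ]] [[384.5 293.3 113. ]] latched mush [[[490.8, -287.1], [34.8, 31.7], 0.7], [[531.2, 325.8], [35.7, 34.5], 10.7], [[751.0, -258.7], [19.7, 91.9], 61.2]]
pos [401.1 327.4 143.8] [ 1.799e+02  1.000e-01 -1.213e+02] F [ 0.3 -0.2  0. ] gap 84.7 t 34.45
shift now [-0.5 -0.8 23.8] shift after turn [-0.5 -0.7 23.8] turn [ 0.002  0.001 -0.006]
```

>>> servo_tool:
  motion:
    - [85,0,0,10,0,0,0]
    - [85,0,0,15,0,0,0]
    - [85,0,0,15,0,0,0]
    - [85,0,0,10,0,0,0]
    - [85,0,0,3,0,0,0]
    - [85,0,0,0,0,0,0]

```text
time: 35.05
tool_pos: [400.3, 325.1, 84.3]
tcp_rot: [179.8, -0.1, -121.5]
ft_force: [1.3, -0.5, 1.0]
finger_gap: 84.8
```

```bash
python3 d.py 402.4 327 88 239
```

```text
pos [400.3 325.1  84.3] [ 1.798e+02 -1.000e-01 -1.215e+02] F [ 1.3 -0.5  1. ] gap 84.8 t 35.05
shift now [-2.7 -0.8 -3.7] shift after turn [-2.7 -0.8 -3.7] turn [ 0.003 -0.002 -0.009]
```

>>> servo_tool:
  motion:
    - [85,-2.5,-0.8,-4,0,0,0]
    - [85,0,0,0,0,0,0]
    - [5,0,0,0,0,0,0]
    - [5,0,0,0,0,0,0]
    - [5,0,0,0,0,0,0]
    - [5,0,0,0,0,0,0]
    - [5,0,0,0,0,0,0]
    - [5,0,0,0,0,0,0]
  force: 30

```text
time: 35.85
tool_pos: [401.7, 329.5, 91.7]
tcp_rot: [179.6, 0.1, -121.5]
ft_force: [5.0, -3.0, -4.8]
finger_gap: 15.2
```

```bash
python3 d.py 402.4 327 88 239;python3 -c "
from bench import *;s=sense();print(s['wrist_torque'].round(2),s['joint_pos'].round(1))"
```

```text
pos [401.7 329.5  91.7] [ 1.796e+02  1.000e-01 -1.215e+02] F [ 5.  -3.  -4.8] gap 15.2 t 35.85
shift now [ 1.7 -2.   3.7] shift after turn [ 1.7 -1.9  3.7] turn [ 0.006  0.002 -0.009]
[-0.69 -1.3   0.  ] [  33.4    1.6  106.5    0.4   71.9 -115.2]
```

>>> servo_tool:
  motion:
    - [5,0,0,0,0,0,0.08]
    - [5,0,0,0,0,0,0.1]
    - [5,0,0,0,0,0,0.1]
    - [5,0,0,0,0,0,0.1]
    - [5,0,0,0,0,0,0.1]
    - [5,0,0,0,0,0,0]

```text
time: 36.45
tool_pos: [401.5, 329.6, 91.6]
tcp_rot: [179.7, -0.1, -150.0]
ft_force: [-1.6, 0.6, 0.6]
finger_gap: 15.3
```

>>> servo_tool:
  motion:
    - [5,0,0,0,0,0,0.1]
    - [5,0,0,0,0,0,0.1]
    - [5,0,0,0,0,0,0.1]
    - [5,0,0,0,0,0,0.1]
    - [5,0,0,0,0,0,0.1]
    - [5,0,0,0,0,0,0]

```text
time: 37.05
tool_pos: [401.3, 329.9, 91.6]
tcp_rot: [179.7, -0.2, -178.5]
ft_force: [-1.0, 0.9, 0.3]
finger_gap: 15.1
```

>>> servo_tool:
  motion:
    - [5,0,0,0,0,0,0.1]
    - [5,0,0,0,0,0,0.1]
    - [5,0,0,0,0,0,0.1]
    - [5,0,0,0,0,0,0.1]
    - [5,0,0,0,0,0,0.1]
    - [5,0,0,0,0,0,0.03]
    - [5,0,0,0,0,0,0]

```text
time: 37.75
tool_pos: [401.3, 330.3, 91.6]
tcp_rot: [179.8, -0.3, 152.1]
ft_force: [-1.0, 0.9, -0.1]
finger_gap: 15.4
```

```bash
python3 d.py 402.4 327 91 149
```

```text
pos [401.3 330.3  91.6] [179.8  -0.3 152.1] F [-1.   0.9 -0.1] gap 15.4 t 37.75
shift now [-2.5 -2.4  0.6] shift after turn [-2.7 -2.3  0.6] turn [ 0.003 -0.006  0.054]
```

>>> servo_tool:
  motion:
    - [5,0,0,0,0,0,0.05]
    - [5,0,0,0,0,0,0]
    - [60,0,0,0,0,0,0]
    - [85,0,0,0,0,0,0]
    - [85,0,0,0,0,0,0]
    - [85,0,0,-10,0,0,0]
    - [85,0,0,-20,0,0,0]
    - [85,0,0,-30,0,0,0]
    - [85,0,0,-25,0,0,0]
    - [85,0,0,0,0,0,0]

```text
time: 38.75
tool_pos: [401.2, 329.0, 181.3]
tcp_rot: [179.9, -0.3, 150.3]
ft_force: [0.5, 0.8, 0.3]
finger_gap: 84.9
```

```bash
python3 d.py 532 325.5 160 149
```

```text
pos [401.2 329.  181.3] [179.9  -0.3 150.3] F [0.5 0.8 0.3] gap 84.9 t 38.75
shift now [-115.5   61.7   20.6] shift after turn [-114.    64.4   21.3] turn [ 0.001 -0.006  0.023]
```

>>> servo_tool:
  motion:
    - [85,-22,12,0,0,0,0]
    - [85,-30,16,0,0,0,0]
    - [85,-30,16,0,0,0,0]
    - [85,-22,12,0,0,0,0]
    - [85,-9,5,0,0,0,0]
    - [85,0,0,0,0,0,0]
    - [85,0,0,0,0,0,0]

```text
time: 39.45
tool_pos: [532.7, 326.4, 181.9]
tcp_rot: [179.9, -0.4, 150.6]
ft_force: [-0.3, 0.2, -0.3]
finger_gap: 85.3
```

```bash
python3 d.py 532 325.5 120 149; python3 - <<'E'
from h import *
a=cv2.resize(ortho("top",snapshot("top"),113,330,500,230,400,2),(400,400));b=cv2.resize(snapshot("scene")[90:180,260:370],(400,400),interpolation=2)
cv2.imwrite("pics/dial.png",np.hstack([a,b]))
E
```

```text
pos [532.7 326.4 181.9] [179.9  -0.4 150.6] F [-0.3  0.2 -0.3] gap 85.3 t 39.45
shift now [-0.3 -1.3 61.8] shift after turn [ 0.1 -1.1 61.9] turn [ 0.002 -0.006  0.027]
```

View pics/dial.png

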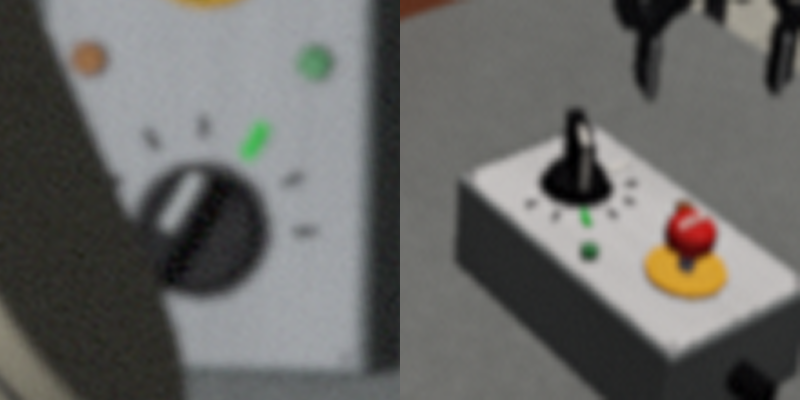

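The bar's white line points at the green mark (165,225 → 195,180, about 30° right of up), so the dial is at position 4. Next I'll grip the mushroom.

>>> servo_tool:
  motion:
    - [85,0,-1,10,0,0,0]
    - [85,0,0,20,0,0,0]
    - [85,0,0,25,0,0,0]
    - [85,0,0,20,0,0,0]
    - [85,0,0,8,0,0,0]
    - [85,0,0,0,0,0,0]
    - [85,0,0,0,0,0,0]

```text
time: 40.25
tool_pos: [526.7, 327.7, 95.9]
tcp_rot: [179.8, -0.3, 150.9]
ft_force: [-0.1, 0.1, 0.1]
finger_gap: 84.9
```

```bash
python3 d.py 532 325.7 83 150
```

```text
pos [526.7 327.7  95.9] [179.8  -0.3 150.9] F [-0.1  0.1  0.1] gap 84.9 t 40.25
shift now [-5.7  0.8 12.9] shift after turn [-5.6  1.  12.9] turn [ 0.004 -0.006  0.015]
```

>>> servo_tool:
  motion:
    - [85,-5,0.8,5,0,0,0]
    - [85,0,0,6,0,0,0]
    - [85,0,0,2,0,0,0]
    - [85,0,0,0,0,0,0]

```text
time: 40.65
tool_pos: [533.8, 326.8, 85.2]
tcp_rot: [179.5, -0.2, 150.9]
ft_force: [0.8, 0.1, -0.2]
finger_gap: 84.8
```

```bash
python3 d.py 532 325.7 83 150
```

```text
pos [533.8 326.8  85.2] [179.5  -0.2 150.9] F [ 0.8  0.1 -0.2] gap 84.8 t 40.65
shift now [ 1.  -1.8  2.2] shift after turn [ 1.  -1.8  2.2] turn [ 0.008 -0.003  0.015]
```

>>> servo_tool:
  motion:
    - [85,1,-1.5,3,0,0,0]
    - [30,0,0,1,0,0,0]
    - [30,0,0,1,0,0,0]
    - [30,0,0,0,0,0,0]
    - [30,0,0,0,0,0,0]
    - [30,0,0,0,0,0,0]
  force: 30

```text
time: 41.25
tool_pos: [532.8, 326.8, 81.1]
tcp_rot: [179.4, -0.1, 150.9]
ft_force: [-0.8, -0.9, -0.8]
finger_gap: 39.4
```

>>> servo_tool:
  motion:
    - [30,0,0,0,0,0,0.1]
    - [30,0,0,0,0,0,0.1]
    - [30,0,0,0,0,0,0.1]
    - [30,0,0,0,0,0,0.1]
    - [30,0,0,0,0,0,0.1]
    - [30,0,0,0,0,0,0.1]
    - [30,0,0,0,0,0,0.1]
    - [30,0,0,0,0,0,0.1]
    - [30,0,0,0,0,0,0.03]
    - [30,0,0,0,0,0,0]

```text
time: 42.25
tool_pos: [532.0, 326.6, 83.2]
tcp_rot: [179.8, -0.5, 101.4]
ft_force: [-0.3, -0.5, 3.5]
finger_gap: 39.2
```

Turned 0.86 rad, and there is now an upward spring force of 3.5 N. Letting go.

>>> servo_tool:
  motion:
    - [85,0,0,0,0,0,0]
    - [85,0,0,0,0,0,0]
    - [85,0,0,0,0,0,0]
    - [85,0,0,-10,0,0,0]
    - [85,0,0,-25,0,0,0]
    - [85,0,0,-35,0,0,0]
    - [85,0,0,-35,0,0,0]
    - [85,0,0,-20,0,0,0]
    - [85,0,0,0,0,0,0]

```text
time: 43.15
tool_pos: [530.5, 324.3, 213.0]
tcp_rot: [-180.0, -0.4, 101.7]
ft_force: [-0.2, 0.2, 0.2]
finger_gap: 84.7
```

>>> servo_tool:
  motion:
    - [85,-35,0,-10,0,0,0]
    - [85,-45,0,-10,0,0,0]
    - [85,-45,0,-5,0,0,0]
    - [85,-45,0,0,0,0,0]
    - [85,-45,0,0,0,0,0]
    - [85,-45,0,0,0,0,0]
    - [85,-45,0,0,0,0,0]
    - [85,-30,0,0,0,0,0]
    - [85,0,0,0,0,0,0]
    - [85,0,0,0,0,0,0]

```text
time: 44.15
tool_pos: [597.0, -15.5, 226.3]
tcp_rot: [-179.5, -0.5, 101.9]
ft_force: [0.3, -0.3, 0.2]
finger_gap: 84.9
```

```bash
python3 d.py 532 325.7 83 150;python3 - <<'E'
from h import *
im=snapshot("scene");c=im[90:240,240:440].astype(int)
m=(c[...,2]>c[...,1]+60)&(c[...,2]>c[...,0]+60)
m[:,:80]=0;m[75:]=0
ys,xs=np.where(m);print('mush scene',xs.mean()+240,ys.mean()+90,'up: 138.6, latched 141.4')
t=snapshot("top");print('top z117',blobs("top",t,117,'r'),blobs("top",t,72,'g'),blobs("scene",im,72,'g'),blobs("scene",im,72,'r'))
a=cv2.resize(ortho("top",t,70,330,610,230,410,2),(360,560));b=cv2.resize(im,(746,560))[:,306:746]
cv2.imwrite("pics/end.png",np.hstack([a,b]))
E
```

```text
pos [597.  -15.5 226.3] [-179.5   -0.5  101.9] F [ 0.3 -0.3  0.2] gap 84.9 t 44.15
shift now [346.    8.3 146.1] shift after turn [226.9 262.9 143.3] turn [-0.005 -0.012 -0.839]
mush scene 340.38461538461536 138.66346153846155 up: 138.6, latched 141.4
top z117 [[[489.6, -284.3], [34.2, 31.1], 0.7], [[531.6, 324.9], [35.3, 34.1], 10.7], [[747.2, -256.0], [19.5, 90.9], 61.2]] [[[644.8, 55.1], [30.2, 24.3], 7.3]] [[[653.3, -48.8], [33.5, 30.1], 7.4], [[649.6, 3.5], [33.0, 29.8], 7.4], [[644.2, 57.8], [32.5, 30.5], 6.2], [[636.5, 113.8], [33.3, 29.8], 7.4]] [[[816.9, -291.3], [21.7, 99.6], 60.5], [[495.5, -297.3], [39.2, 33.7], 2.3], [[489.2, 380.0], [38.2, 55.2], 21.7], [[-178.7, -402.8], [16.0, 118.1], 81.8], [[-733.3, -301.0], [35.9, 1225.3], 86.2]]
```

View pics/end.png

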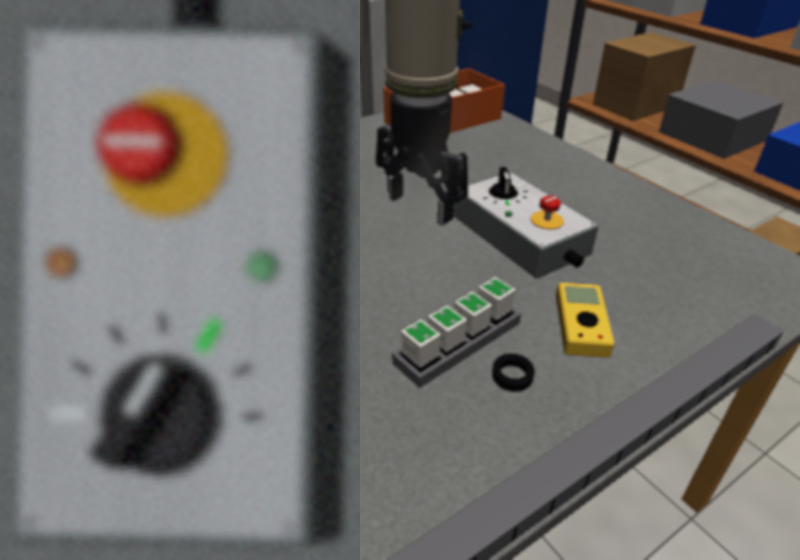

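The mushroom is up at its initial pixel position with its white mark back (136,141). The dial points at green, and all the modules are in place.

```bash
python3 -c "from bench import *;print(hand_in())"
```

```text
the job is handed in; nothing more can be done
None
```

I finished every step in the required order and handed the job in at about 44 s of the 208 s allowed. `hand_in()` gives no verdict, so everything below comes from my own camera checks.

- **Emergency stop, pressed:** the mushroom moved about 2.8 px in the scene view, roughly 9 mm, so it latched. It still looked down before I turned the dial.
- **Modules:** the burnt module stands in the tray at about (495, -297). The three spares are in bays of their own, upright at normal seated height. The good module is where it started.
- **Selector dial:** I turned it clockwise from position 1 to position 4. In the last picture its pointer lines up with the green mark to within a few degrees.
- **Emergency stop, reset:** I twisted the head 0.86 rad clockwise and let go. It is back at its starting pixel height, with its white mark turned back.
- **Bystanders:** the multimeter and tape look unmoved in the last picture. The screwdriver's red handle was within about 0.5 mm of its starting position.

The two cameras disagreed by 2–3 mm on most positions, so I used averages where it mattered. No check failed and nothing was seen knocked aside.

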